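Feel the backlash of three worm-gear units and reject the worn one

ROBOT

A 6-joint arm with a two-finger parallel gripper is mounted at the origin on a cart in front of the work surface, level with it; the furniture and walls round the work are solid. World frame = base frame: x ahead of the robot, y to its left, z up, the work surface at z = 0. Lengths are in m, angles in rad, forces in N, time in s.
With the tool pointing down it reaches from about 0.425 to 0.95 m from the base axis. Payload 14.7 kg.
Tool frame: the origin (TCP) lies between the finger pads; the fingertips stand r.tip_extent ahead of it and the grasp point (between the pads) lies 2 mm behind it (r.tip_extent is the distance from the TCP to the fingertips, in m); z points along the fingers, y is the line along which they close (so a half turn about z gives the same grasp; the last joint's range is limited). The gripper opens to 85 mm and grips with 20 to 120 N. Pads are 22 mm wide; open, the fingers measure 114 mm over their backs; the gripper's body (76 mm by 85 mm) begins 54 mm behind the grasp point. The pads swing forward as they close: fully open they stand 13 mm farther back than shut.
Start: joints at [-1.337, 0.48, 1.596, -0, 1.065, -0.047], TCP at [0.18, -0.625, 0.248] pointing down, gripper open.
Joint ranges: [-2.75, 2.75], [-0.82, 2.05], [0.23, 2.67], [-1.56, 4.7], [0.09, 2.69], [-2.92, 2.92]. Speed limits (rad/s): [1.89, 1.89, 2.39, 3.01, 3.01, 3.01].

INTERFACE

Orientations are given as a unit quaternion [x, y, z, w].
In Python, from rig import r gives the robot as it stands.
- The arm moves only by the tool servo_tool, never from a script. Its argument "increments" is a list of rows, each an object with "translation": the shift along the tool's x, y, z in mm, a list of three; "rotation": the turn, a rotation vector about the tool's x, y, z in rad, a list of three. A call has 1 to 12 rows; each row is the pose to reach, as a shift and turn from the pose commanded when the call began, along the tool's axes at that moment; what a row does not reach only later rows make up. A row lasts 1/8 s, in which the tool goes at most 62.5 mm and 10.7 degrees, less where a joint would pass 70% of its speed; a pose out of reach is approached as far as the arm can. A call with a gripper value outside its range is refused whole. "grip" is the gripper command: -1 is fully open, 1 is shut, values between are in proportion, set as the call begins (left out, the last holds). The fingers move at their own pace and stop on an object; the grip force is fixed at half the most. Time passes only in rows, so rows that repeat a pose let the fingers close. It gives the time, the measured TCP pose, the force, the opening and the grip force at its end, in the units of the state.
- r.read_state(): the state, without advancing time (a new reading comes with each control period).
- r.camera(name): name is "scene" or "top"; returns a dict with "img" (420x560x3 uint8, blue, green, red), "camera_matrix" (3x3 intrinsics, pixels), "dist_coeffs" ([k1, k2, p1, p2, k3] as OpenCV has them; the pictures are not rectified), "rvec" (rotation vector, rad) and "tvec" (3), from world to camera coordinates, as OpenCV has them. Camera axes: x right, y down, z forward; pixel columns grow to the right and rows downward; lengths in m; the calibration is good to about 2 mm. A picture is of the moment at which its call begins. There is no depth.
- r.close_job(): hands the job in; it is judged then, once.
The state is a dict: "time": time; "joint_positions": joint angles; "qvel": joint speeds; "effort": joint torques, N m; "eef_pos": TCP position; "tcp_rot": TCP orientation; "contact_force": force on the tool from outside, world axes, zero at the start; "moment": the same for the moment, N m; "finger_gap": finger opening in m; "finger_force": force on a finger pad.
Only numpy, scipy, OpenCV 4.12 (cv2) and the standard library are available. Lean on these libraries where they do the work, as an engineer would, in place of code of your own. Each camera call takes 0.05 s, during which the arm holds its last target. There are 200 camera calls.

TASK

One of the three worm-gear units in the nest plate is worn. Rock each crank pin gently to and fro a few times, with light finger pressure and no more, until you feel which arm has clearly too much backlash; then lift that unit by its shaft out of its nest and set it down softly, upright and around the middle of the blue reject tray. Leave the sound units seated in their nests and do not disturb the things standing around.

Things in the scene. Friction and masses are not known exactly. Their poses are not given: they have to be found in the camera images.
- unit_a_shaft (a point): upright steel output shaft of unit A, 16 mm thick. Point on its axis, 11 mm below its top, 22 mm above the dark hub (26 mm wide) and 79 mm above the underside of the foot; hold here firmly to carry the unit, which balances on this axis. Axes of the housing: z up, -x the way the crank arm points, y across the arm
- unit_a_pin (a point): upright crank pin of unit A, round, 10 mm thick, at the end of the dark arm, 58 mm from the shaft axis. Point on its axis, 12 mm below its top, 21 mm above the arm's eye (16 mm wide). The arm swings about the shaft only by the backlash, then stops firmly: end to end at the pin about 1 mm if sound, 7 mm if worn. Seal drag 0.5 N at the pin
- unit_a: worm-gear unit A, one of three that look alike: aluminium housing on a foot 76 (x) x 48 (y) x 8 mm, 90 mm high, about 0.8 kg, self-locking. Origin at the centre of the foot's underside, below the shaft; axes as at the shaft. In its nest the housing can shift by up to 1.5 mm either way at the pin. A worn unit's pin also stands 0.1 mm lower, too little to measure here
- unit_b_shaft (a point): upright steel output shaft of unit B, 16 mm thick. Point on its axis, 11 mm below its top, 22 mm above the dark hub (26 mm wide) and 79 mm above the underside of the foot; hold here firmly to carry the unit, which balances on this axis. Axes of the housing: z up, -x the way the crank arm points, y across the arm
- unit_b_pin (a point): upright crank pin of unit B, round, 10 mm thick, at the end of the dark arm, 58 mm from the shaft axis. Point on its axis, 12 mm below its top, 21 mm above the arm's eye (16 mm wide). The arm swings about the shaft only by the backlash, then stops firmly: end to end at the pin about 1 mm if sound, 7 mm if worn. Seal drag 0.5 N at the pin
- unit_b: worm-gear unit B, one of three that look alike: aluminium housing on a foot 76 (x) x 48 (y) x 8 mm, 90 mm high, about 0.8 kg, self-locking. Origin at the centre of the foot's underside, below the shaft; axes as at the shaft. In its nest the housing can shift by up to 1.5 mm either way at the pin. A worn unit's pin also stands 0.1 mm lower, too little to measure here
- unit_c_shaft (a point): upright steel output shaft of unit C, 16 mm thick. Point on its axis, 11 mm below its top, 22 mm above the dark hub (26 mm wide) and 79 mm above the underside of the foot; hold here firmly to carry the unit, which balances on this axis. Axes of the housing: z up, -x the way the crank arm points, y across the arm
- unit_c_pin (a point): upright crank pin of unit C, round, 10 mm thick, at the end of the dark arm, 58 mm from the shaft axis. Point on its axis, 12 mm below its top, 21 mm above the arm's eye (16 mm wide). The arm swings about the shaft only by the backlash, then stops firmly: end to end at the pin about 1 mm if sound, 7 mm if worn. Seal drag 0.5 N at the pin
- unit_c: worm-gear unit C, one of three that look alike: aluminium housing on a foot 76 (x) x 48 (y) x 8 mm, 90 mm high, about 0.8 kg, self-locking. Origin at the centre of the foot's underside, below the shaft; axes as at the shaft. In its nest the housing can shift by up to 1.5 mm either way at the pin. A worn unit's pin also stands 0.1 mm lower, too little to measure here
- nest_plate_middle (a point): middle of the top face of the fixed steel nest plate, 116 (x) x 240 (y) mm, 12 mm above the granite. Nests at y = -80, 0 and 80 mm, each four dark strips 6.5 mm high round a foot, 0.5 mm of room per side. All arms point to the plate's -x at the start; which unit stands where varies
- nest_plate: the nest plate itself, origin at the centre of its underside
- reject_tray: blue open tray for rejects, fixed, 100 (x) x 150 (y) x 25 mm, walls and floor 3 mm thick, empty; origin at the centre of its underside
- v_block: small steel V block, 45 x 44 x 35 mm, behind the nest plate; bystander, origin at the middle of its underside
- wash_bottle: white wash bottle with a red spout, 162 mm high, behind the nest plate on the right; bystander, origin at the middle of its underside
- turned_ring: turned steel ring, 33 mm wide, 20 mm high, to the left of the tray; bystander, origin at the middle of its underside

How it is judged:
On the way, in this order (a step that is already met when the one before it is completed fails the run):
1. in its nest, a crank arm is rocked up against one end of a large backlash: pin more than 2 mm to the housing's +y side (a sound unit cannot give so much) (((y of unit_a_pin in the frame of unit_a_shaft above 0.002 m and z of unit_a in the frame of nest_plate between 0.011 and 0.0145 m) or (y of unit_b_pin in the frame of unit_b_shaft above 0.002 m and z of unit_b in the frame of nest_plate between 0.011 and 0.0145 m) or (y of unit_c_pin in the frame of unit_c_shaft above 0.002 m and z of unit_c in the frame of nest_plate between 0.011 and 0.0145 m))), for 0.04 s.
2. and then against the other end: pin more than 2 mm to the -y side (((y of unit_a_pin in the frame of unit_a_shaft below -0.002 m and z of unit_a in the frame of nest_plate between 0.011 and 0.0145 m) or (y of unit_b_pin in the frame of unit_b_shaft below -0.002 m and z of unit_b in the frame of nest_plate between 0.011 and 0.0145 m) or (y of unit_c_pin in the frame of unit_c_shaft below -0.002 m and z of unit_c in the frame of nest_plate between 0.011 and 0.0145 m))), for 0.04 s.
At the end, for the whole second after the job is handed in: The worn unit stands upright (within 0.06 rad), at rest, on the floor of the reject tray, its axis within 25 mm (tray x) and 60 mm (tray y) of the tray's middle; the sound units sit fully down in their nests, within 4 mm of where they were; all are released (((z of unit_a_pin in the frame of unit_a_shaft below -0.00306 m and x of unit_a in the frame of reject_tray between -0.025 and 0.025 m and y of unit_a in the frame of reject_tray between -0.06 and 0.06 m and z of unit_a in the frame of reject_tray between 0 and 0.006 m and z of each of unit_b, unit_c in the frame of nest_plate below 0.0145 m and distance of each of unit_b, unit_c from where it was at the start of the episode below 0.004 m) or (z of unit_b_pin in the frame of unit_b_shaft below -0.00306 m and x of unit_b in the frame of reject_tray between -0.025 and 0.025 m and y of unit_b in the frame of reject_tray between -0.06 and 0.06 m and z of unit_b in the frame of reject_tray between 0 and 0.006 m and z of each of unit_a, unit_c in the frame of nest_plate below 0.0145 m and distance of each of unit_a, unit_c from where it was at the start of the episode below 0.004 m) or (z of unit_c_pin in the frame of unit_c_shaft below -0.00306 m and x of unit_c in the frame of reject_tray between -0.025 and 0.025 m and y of unit_c in the frame of reject_tray between -0.06 and 0.06 m and z of unit_c in the frame of reject_tray between 0 and 0.006 m and z of each of unit_a, unit_b in the frame of nest_plate below 0.0145 m and distance of each of unit_a, unit_b from where it was at the start of the episode below 0.004 m)) and angle between each of unit_a, unit_b, unit_c's own z axis and vertical below 0.06 rad and linear speed of each of unit_a, unit_b, unit_c below 0.02 m/s); the robot touches nothing.
It fails at once if while the gripper is at its crank pin, a unit is pressed against its nest with more than 35 N (its own weight is 8 N; a sideways push of some 7 to 10 N on the pin does it): rocked too hard ((contact force between unit_a and nest_plate above 35 N and distance between the grasp point and unit_a_pin below 0.035 m) or (contact force between unit_b and nest_plate above 35 N and distance between the grasp point and unit_b_pin below 0.035 m) or (contact force between unit_c and nest_plate above 35 N and distance between the grasp point and unit_c_pin below 0.035 m)).
It fails at once if a unit is dropped or flung into the tray (faster than 0.4 m/s, a fall of 8 mm, when its foot is within 17 mm of the tray's floor) ((linear speed of unit_a above 0.4 m/s and z of unit_a in the frame of reject_tray below 0.02 m and horizontal distance between unit_a and reject_tray below 0.07 m) or (linear speed of unit_b above 0.4 m/s and z of unit_b in the frame of reject_tray below 0.02 m and horizontal distance between unit_b and reject_tray below 0.07 m) or (linear speed of unit_c above 0.4 m/s and z of unit_c in the frame of reject_tray below 0.02 m and horizontal distance between unit_c and reject_tray below 0.07 m)).
It fails at once if a bystander (V block, wash bottle, turned ring) is shifted by more than 15 mm or knocked over (distance of any of v_block, wash_bottle, turned_ring from where it was at the start of the episode above 0.015 m).
It also fails if it takes over 67 s, if anything falls off the work surface, if the arm or the gripper's body presses on something with over 40 N, if the wrist force passes 120 N, or if a joint passes its speed limit or range.

## Working session

There is one attempt and no reset: what is moved stays moved. The work goes in short steps, Python scripts to look and compute and a tool call to move; the robot and the scene stay as the last step left them, time stands still between calls to the robot, and variables do not carry over. Pictures are saved under pics/ and viewed, at most 10 in all, crops included, and the job is handed in when it is done.

Besides the shell and the picture viewer there is one more tool, called after ">>>" as name(argument=value, ...), one argument or row to a line, values as JSON. servo_tool: Moves the arm, as the interface text tells. Its arguments: {"type":"object","properties":{"increments":{"type":"array"},"grip":{"type":"number"}},"required":["increments"]}

```bash
mkdir -p pics; python3 - <<'E'
from rig import r
import cv2
for n in("scene","top"):
    c=r.camera(n); cv2.imwrite(f"pics/{n}0.png",c["img"])
    print(n,c["camera_matrix"],c["dist_coeffs"],c["rvec"],c["tvec"])
print(r.read_state(), r.tip_extent)
E
```

```text
scene [[451.7091921    0.         273.90401053]
 [  0.         451.7091921  211.47981828]
 [  0.           0.           1.        ]] [0.03761259 0.         0.         0.         0.        ] [ 0.90805023 -2.31816425  1.24780136] [0.51600338 0.24887603 0.88315134]
top [[384.0186309    0.         280.41869571]
 [  0.         384.0186309  209.35486089]
 [  0.           0.           1.        ]] [0.0158826 0.        0.        0.        0.       ] [ 2.15483162 -2.14318482  0.15027778] [0.13103027 0.62494075 0.85625254]
{'time': 0.1, 'joint_positions': array([-1.33657988e+00,  4.80761098e-01,  1.59680282e+00, -9.78392738e-06,
        1.06510885e+00, -4.65871061e-02]), 'qvel': array([ 0.00023766, -0.00122302, -0.00258525,  0.00040366, -0.00064694,
        0.00093837]), 'effort': array([-1.32679459e-03, -9.52261949e+01, -4.31040716e+01,  1.02302090e-04,
        5.29385899e-03, -1.95539388e-05]), 'eef_pos': array([ 0.18007728, -0.62419428,  0.24774477]), 'tcp_rot': array([ 9.90159375e-01,  1.39943278e-01, -5.48505502e-05, -5.37281032e-04]), 'contact_force': array([ 0.09590348,  0.13615374, -0.79536215]), 'moment': array([-0.01596042,  0.01469477, -0.02130663]), 'finger_force': 0.0, 'finger_gap': 0.08535926369956706} 0.017
```

View pics/scene0.png

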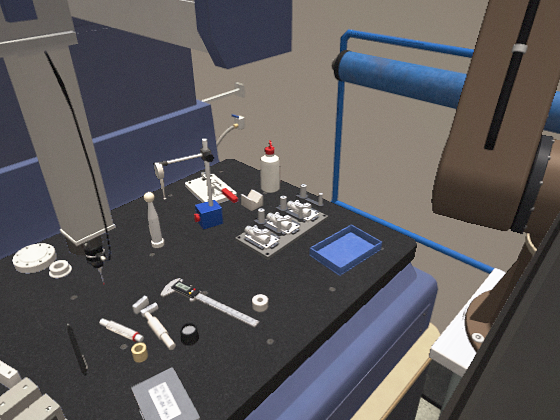

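View pics/top0.png

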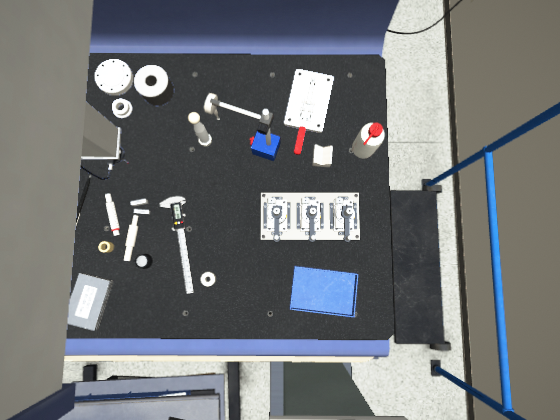

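The scene view shows the plate at about (282,226) and the tray at (346,248). The top view shows the plate at (310,216), tray at (325,291), ring at (208,279), bottle at (370,140) and V block at (322,155). I'll zoom in.

```bash
cat > h.py <<'E'
from rig import r
import cv2, numpy as np
def ray(c,px,z):
    R=cv2.Rodrigues(np.array(c["rvec"],float))[0]; t=np.array(c["tvec"],float).ravel()
    u=cv2.undistortPoints(np.array(px,float).reshape(-1,1,2),c["camera_matrix"],c["dist_coeffs"]).reshape(-1,2)
    d=np.c_[u,np.ones(len(u))]@R; o=-R.T@t
    return o+d*((z-o[2])/d[:,2])[:,None]
def proj(c,P): return cv2.projectPoints(np.array(P,float).reshape(-1,1,3),np.array(c["rvec"],float),np.array(c["tvec"],float),c["camera_matrix"],c["dist_coeffs"])[0].reshape(-1,2)
E
python3 - <<'E'
from h import *
c=r.camera("top"); im=c["img"]
cv2.imwrite("pics/topz.png",cv2.resize(im[185:245,255:365],None,fx=7,fy=7,interpolation=cv2.INTER_CUBIC))
print(ray(c,[[261,193],[359,193],[360,240],[261,240]],.012).round(4))
print("tray",ray(c,[[295,266],[358,271],[354,317],[290,309]],.025).round(4))
print("ring vb bottle",ray(c,[[208,279],[322,155],[367,148]],.02).round(4))
d=r.camera("scene")
cv2.imwrite("pics/scz.png",cv2.resize(d["img"][175:255,230:335],None,fx=7,fy=7,interpolation=cv2.INTER_CUBIC))
E
```

```text
[[ 0.6687  0.182   0.012 ]
 [ 0.67   -0.0571  0.012 ]
 [ 0.5555 -0.0568  0.012 ]
 [ 0.5542  0.1806  0.012 ]]
tray [[ 0.493   0.0995  0.025 ]
 [ 0.4823 -0.0477  0.025 ]
 [ 0.378  -0.036   0.025 ]
 [ 0.3949  0.1111  0.025 ]]
ring vb bottle [[ 0.4618  0.3032  0.02  ]
 [ 0.7628  0.0331  0.02  ]
 [ 0.781  -0.0776  0.02  ]]
```

View pics/topz.png

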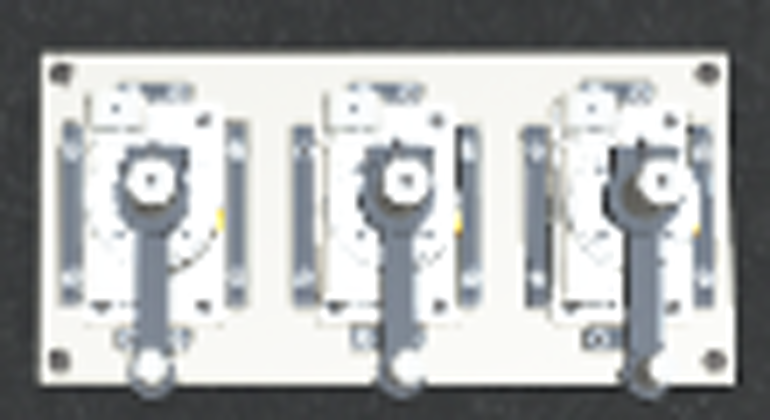

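View pics/scz.png

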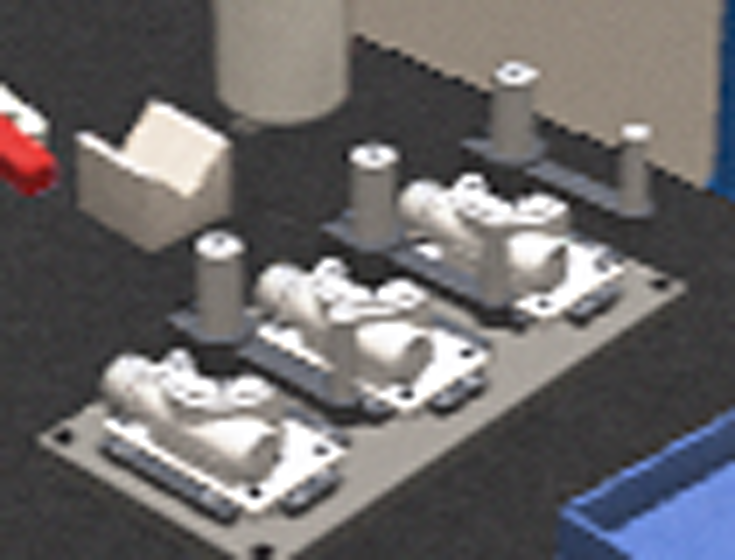

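Top crop: shaft tops are at (150,181), (405,181) and (661,181). Pin tops are at (150,362), (404,365) and (650,367). All arms point to world -x.

```bash
python3 - <<'E'
from h import *
c=r.camera("top"); im=c["img"]
f=lambda p:(np.array(p,float)+.5)/7+[254.5,184.5]
print("shaft",ray(c,f([[150,181],[405,181],[661,181]]),.102).round(4))
print("pin",ray(c,f([[150,362],[404,365],[650,367]]),.1).round(4))
h=cv2.cvtColor(im,cv2.COLOR_BGR2HSV); m=cv2.inRange(h,(105,120,60),(125,255,255)); m[:255]=0;m[330:]=0;m[:,:270]=0;m[:,375:]=0
k=max(cv2.findContours(m,0,2)[0],key=cv2.contourArea)
P=ray(c,k.reshape(-1,2),.020)[:,:2]; q=cv2.minAreaRect(P.astype(np.float32)*1000); print(q,cv2.boxPoints(q).round(1))
h=cv2.cvtColor(im,cv2.COLOR_BGR2GRAY)
from scipy.spatial.transform import Rotation as R
s=r.read_state(); print(s["eef_pos"],R.from_quat(s["tcp_rot"]).as_matrix().round(4))
E
```

```text
shaft [[ 0.6136  0.1441  0.102 ]
 [ 0.614   0.0643  0.102 ]
 [ 0.6145 -0.0157  0.102 ]]
pin [[ 0.5571  0.1437  0.1   ]
 [ 0.5566  0.0648  0.1   ]
 [ 0.5565 -0.0115  0.1   ]]
((435.433837890625, 32.43217849731445), (151.50193786621094, 100.44757843017578), 83.56246185302734) [[377.  -37.2]
 [476.8 -48.5]
 [493.8 102.1]
 [394.  113.3]]
[ 0.18011362 -0.62436114  0.24799622] [[ 9.608e-01  2.771e-01 -1.000e-04]
 [ 2.771e-01 -9.608e-01  5.000e-04]
 [ 0.000e+00 -6.000e-04 -1.000e+00]]
```

```bash
python3 - <<'E'
from h import *
for n in("scene","top"):
    c=r.camera(n)
    R=cv2.Rodrigues(np.array(c["rvec"],float))[0];print(n,"cam",(-R.T@np.array(c["tvec"]).ravel()).round(3))
    P=np.array([[0,0,0],[0,0,.4],[0,0,.8],[.18,-.625,.248],[.18,-.625,.5],[.556,-.013,.1],[.5,-.2,.2],[.37,-.32,.25],[.5,-.4,.3]])
    print(np.c_[P,proj(c,P).round(0),(P@R.T+np.array(c["tvec"]).ravel())[:,2].round(2)])
print(ray(r.camera("top"),[[430,185],[435,345],[438,365],[388,60],[388,340],[485,150],[510,370]],0).round(3))
print(ray(r.camera("top"),[[430,185],[435,365],[485,150],[510,370]],-.8).round(3))
s=r.camera("scene")["img"]; cv2.imwrite("pics/scr.png",cv2.resize(s[0:330,300:560],None,fx=1.8,fy=1.8))
E
```

```text
scene cam [-0.038  0.789  0.696]
[[ 0.00e+00  0.00e+00  0.00e+00  5.42e+02  3.41e+02  8.80e-01]
 [ 0.00e+00  0.00e+00  4.00e-01  6.31e+02  1.52e+02  6.60e-01]
 [ 0.00e+00  0.00e+00  8.00e-01  8.35e+02 -2.51e+02  4.40e-01]
 [ 1.80e-01 -6.25e-01  2.48e-01  5.76e+02  1.08e+02  1.23e+00]
 [ 1.80e-01 -6.25e-01  5.00e-01  6.17e+02  4.00e+00  1.09e+00]
 [ 5.56e-01 -1.30e-02  1.00e-01  3.20e+02  1.94e+02  1.16e+00]
 [ 5.00e-01 -2.00e-01  2.00e-01  3.83e+02  1.41e+02  1.18e+00]
 [ 3.70e-01 -3.20e-01  2.50e-01  4.56e+02  1.22e+02  1.15e+00]
 [ 5.00e-01 -4.00e-01  3.00e-01  4.27e+02  8.40e+01  1.25e+00]]
top cam [0.499 0.134 0.935]
[[ 0.000e+00  0.000e+00  0.000e+00  3.400e+02  4.920e+02  8.600e-01]
 [ 0.000e+00  0.000e+00  4.000e-01  3.930e+02  6.970e+02  4.600e-01]
 [ 0.000e+00  0.000e+00  8.000e-01  1.925e+03  6.641e+03  6.000e-02]
 [ 1.800e-01 -6.250e-01  2.480e-01  7.510e+02  4.680e+02  6.400e-01]
 [ 1.800e-01 -6.250e-01  5.000e-01  1.092e+03  6.170e+02  3.900e-01]
 [ 5.560e-01 -1.300e-02  1.000e-01  3.480e+02  2.370e+02  8.300e-01]
 [ 5.000e-01 -2.000e-01  2.000e-01  4.570e+02  2.640e+02  7.300e-01]
 [ 3.700e-01 -3.200e-01  2.500e-01  5.460e+02  3.420e+02  6.600e-01]
 [ 5.000e-01 -4.000e-01  3.000e-01  6.100e+02  2.650e+02  6.300e-01]]
[[ 0.693 -0.235  0.   ]
 [ 0.313 -0.228  0.   ]
 [ 0.269 -0.232  0.   ]
 [ 1.023 -0.142  0.   ]
 [ 0.323 -0.119  0.   ]
 [ 0.783 -0.376  0.   ]
 [ 0.259 -0.397  0.   ]]
[[ 0.859 -0.552 -0.8  ]
 [ 0.071 -0.533 -0.8  ]
 [ 1.026 -0.813 -0.8  ]
 [ 0.054 -0.851 -0.8  ]]
```

View pics/scr.png

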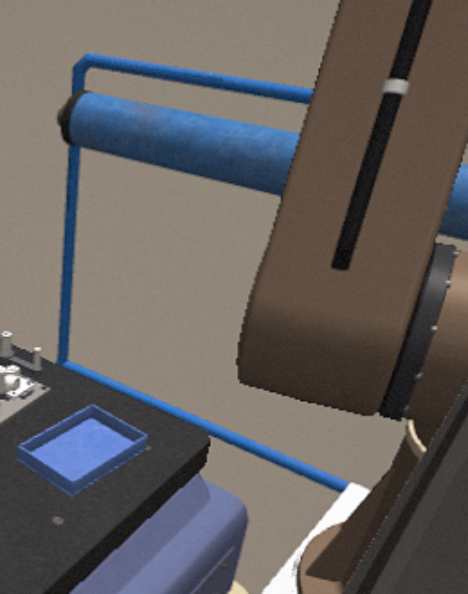

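The zoom shows a blue tubular frame with a fat roller at the right; its post is at scene column 340, from row 55 to row 205. I'll triangulate it before crossing.

```bash
python3 - <<'E'
from h import *
t=r.camera("top");s=r.camera("scene")
def tri(a,b):
    L=[]
    for c,p in((t,a),(s,b)):
        A=ray(c,[p],0)[0];B=ray(c,[p],-.5)[0];L.append((A,(B-A)/np.linalg.norm(B-A)))
    M=sum(np.eye(3)-np.outer(d,d) for _,d in L);v=sum((np.eye(3)-np.outer(d,d))@o for o,d in L)
    X=np.linalg.solve(M,v);return X.round(3),[np.linalg.norm(np.cross(X-o,d)).round(3) for o,d in L]
print(tri((485,150),(338,205)))
X=tri((485,150),(338,205))[0]
for z in np.arange(-.8,1,.1): print(z.round(1),proj(s,[[X[0],X[1],z]]).round(0),proj(t,[[X[0],X[1],z]]).round(0))
E
```

```text
(array([ 0.876, -0.562, -0.329]), [np.float64(0.009), np.float64(0.009)])
-0.8 [[329. 288.]] [[432. 181.]]
-0.7 [[331. 272.]] [[441. 177.]]
-0.6 [[332. 255.]] [[451. 171.]]
-0.5 [[333. 238.]] [[463. 165.]]
-0.4 [[335. 219.]] [[476. 158.]]
-0.3 [[336. 199.]] [[492. 149.]]
-0.2 [[338. 178.]] [[510. 140.]]
-0.1 [[340. 156.]] [[531. 128.]]
-0.0 [[342. 132.]] [[557. 114.]]
0.1 [[344. 107.]] [[589.  97.]]
0.2 [[346.  80.]] [[629.  76.]]
0.3 [[348.  51.]] [[682.  48.]]
0.4 [[351.  19.]] [[753.   9.]]
0.5 [[354. -15.]] [[858. -46.]]
0.6 [[357. -52.]] [[1023. -134.]]
0.7 [[361. -92.]] [[1332. -298.]]
0.8 [[ 365. -137.]] [[2129. -720.]]
0.9 [[ 369. -186.]] [[ 7421. -3522.]]
```

>>> servo_tool(
  increments=[
    {"translation": [0,0,-60],"rotation": [0,0,0]},
    {"translation": [0,0,-120],"rotation": [0,0,0]},
    {"translation": [0,0,-180],"rotation": [0,0,0]},
    {"translation": [0,0,-240],"rotation": [0,0,0]},
    {"translation": [0,0,-250],"rotation": [0,0,0]},
  ],
  grip=0.34,
)

```text
time: 1.23
eef_pos: [0.1803, -0.6254, 0.5032]
tcp_rot: [0.99, 0.14, 0.0, 0.004]
contact_force: [0.2, -0.0, -1.9]
finger_gap: 0.0285
finger_force: 0.0
```

>>> servo_tool(
  increments=[
    {"translation": [44,-40,0],"rotation": [0,0,0.023]},
    {"translation": [89,-81,0],"rotation": [0,0,0.047]},
    {"translation": [133,-121,0],"rotation": [0,0,0.07]},
    {"translation": [177,-161,0],"rotation": [0,0,0.094]},
    {"translation": [221,-201,0],"rotation": [0,0,0.117]},
    {"translation": [266,-242,0],"rotation": [0,0,0.14]},
    {"translation": [310,-282,0],"rotation": [0,0,0.164]},
    {"translation": [354,-322,0],"rotation": [0,0,0.187]},
    {"translation": [398,-363,0],"rotation": [0,0,0.211]},
    {"translation": [443,-403,0],"rotation": [0,0,0.234]},
    {"translation": [487,-443,0],"rotation": [0,0,0.258]},
    {"translation": [531,-484,0],"rotation": [0,0,0.281]},
  ],
)

```text
time: 2.72
eef_pos: [0.5568, -0.0104, 0.4976]
tcp_rot: [1.0, -0.0, -0.0, 0.0]
contact_force: [1.7, -0.6, -0.3]
finger_gap: 0.0281
finger_force: 0.0
```

>>> servo_tool(
  increments=[
    {"translation": [0,0,58],"rotation": [0,0,0]},
    {"translation": [0,0,116],"rotation": [0,0,0]},
    {"translation": [0,0,174],"rotation": [0,0,0]},
    {"translation": [0,0,232],"rotation": [0,0,0]},
    {"translation": [0,0,290],"rotation": [0,0,0]},
    {"translation": [0,0,340],"rotation": [0,0,0]},
    {"translation": [0,0,350],"rotation": [0,0,0]},
    {"translation": [0,0,350],"rotation": [0,0,0]},
  ],
)

```text
time: 3.72
eef_pos: [0.5563, -0.0123, 0.1486]
tcp_rot: [1.0, -0.0, -0.0, -0.0]
contact_force: [0.4, -0.5, 0.1]
finger_gap: 0.0284
finger_force: 0.0
```

```bash
python3 - <<'E'
from h import *
s=r.read_state();print(s["eef_pos"],s["contact_force"])
c=r.camera("scene");print(proj(c,[s["eef_pos"],[.5565,-.0125,.088]]))
x,y=310,190
cv2.imwrite("pics/p1.png",cv2.resize(c["img"][130:230,250:370],None,fx=5,fy=5,interpolation=cv2.INTER_CUBIC))
E
```

```text
[ 0.55631373 -0.01233822  0.1486395 ] [ 0.42766077 -0.52456703  0.06234589]
[[320.59486835 177.07953775]
 [319.41289207 197.75106792]]
```

View pics/p1.png

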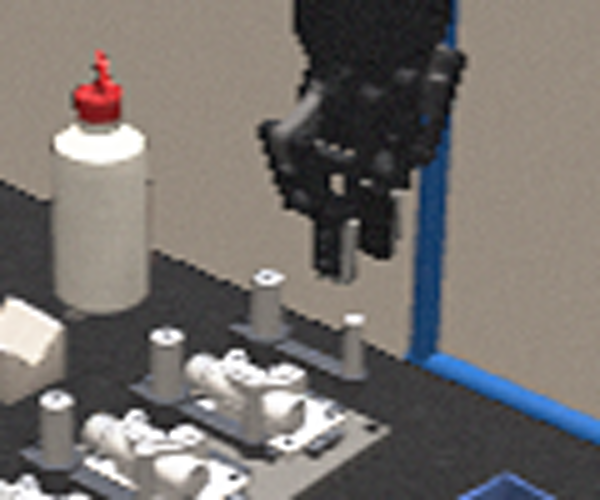

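The gripper fingers hang at crop (345,250), right above the right-hand pin at (354,345). Descending.

>>> servo_tool(
  increments=[
    {"translation": [0,0,30],"rotation": [0,0,0]},
    {"translation": [0,0,57],"rotation": [0,0,0]},
    {"translation": [0,0,57],"rotation": [0,0,0]},
  ],
)

```text
time: 4.15
eef_pos: [0.5564, -0.0124, 0.0919]
tcp_rot: [1.0, -0.0, -0.0, -0.0]
contact_force: [-0.6, 0.4, -0.1]
finger_gap: 0.0282
finger_force: 0.0
```

>>> servo_tool(
  increments=[
    {"translation": [0,0,0],"rotation": [0,0,0]},
    {"translation": [0,0,0],"rotation": [0,0,0]},
  ],
  grip=0.53,
)

```text
time: 4.4
eef_pos: [0.5573, -0.0124, 0.0929]
tcp_rot: [1.0, -0.0, 0.001, 0.0]
contact_force: [-0.2, 0.6, 0.3]
finger_gap: 0.0203
finger_force: 0.0
```

>>> servo_tool(
  increments=[
    {"translation": [0,-1,0],"rotation": [0,0,0]},
    {"translation": [0,-2,0],"rotation": [0,0,0]},
    {"translation": [0,-3,0],"rotation": [0,0,0]},
    {"translation": [0,-3,0],"rotation": [0,0,0]},
  ],
)

```text
time: 4.9
eef_pos: [0.5563, -0.0093, 0.0913]
tcp_rot: [1.0, -0.0, 0.0, 0.0]
contact_force: [-0.1, -2.0, 2.1]
finger_gap: 0.0199
finger_force: 1.2
```

>>> servo_tool(
  increments=[
    {"translation": [0,-1,0],"rotation": [0,0,0]},
    {"translation": [0,-2,0],"rotation": [0,0,0]},
    {"translation": [0,-2,0],"rotation": [0,0,0]},
  ],
)

```text
time: 5.28
eef_pos: [0.5563, -0.0073, 0.0913]
tcp_rot: [1.0, -0.0, 0.0, 0.0]
contact_force: [-0.9, -3.5, 3.4]
finger_gap: 0.0202
finger_force: 1.9
```

>>> servo_tool(
  increments=[
    {"translation": [0,-0.5,0],"rotation": [0,0,0]},
    {"translation": [0,-0.5,0],"rotation": [0,0,0]},
  ],
)

```text
time: 5.52
eef_pos: [0.5563, -0.0068, 0.0913]
tcp_rot: [1.0, -0.0, 0.0, -0.0]
contact_force: [-0.4, -3.5, 2.9]
finger_gap: 0.0203
finger_force: 2.0
```

>>> servo_tool(
  increments=[
    {"translation": [0,4,0],"rotation": [0,0,0]},
    {"translation": [0,8,0],"rotation": [0,0,0]},
    {"translation": [0,10,0],"rotation": [0,0,0]},
    {"translation": [0,11,0],"rotation": [0,0,0]},
    {"translation": [0,11,0],"rotation": [0,0,0]},
  ],
)

```text
time: 6.15
eef_pos: [0.5562, -0.0179, 0.0913]
tcp_rot: [1.0, -0.0, -0.0, -0.0]
contact_force: [0.3, 0.1, -0.2]
finger_gap: 0.0202
finger_force: 0.0
```

>>> servo_tool(
  increments=[
    {"translation": [0,1,0],"rotation": [0,0,0]},
    {"translation": [0,1,0],"rotation": [0,0,0]},
  ],
)

```text
time: 6.4
eef_pos: [0.5562, -0.0188, 0.0913]
tcp_rot: [1.0, -0.0, -0.0, -0.0]
contact_force: [0.6, 1.3, -0.2]
finger_gap: 0.02
finger_force: 0.0
```

>>> servo_tool(
  increments=[
    {"translation": [0,1,0],"rotation": [0,0,0]},
    {"translation": [0,1,0],"rotation": [0,0,0]},
  ],
)

```text
time: 6.65
eef_pos: [0.5562, -0.0199, 0.0913]
tcp_rot: [1.0, -0.0, 0.0, 0.0]
contact_force: [0.3, -0.5, -0.5]
finger_gap: 0.0202
finger_force: 0.0
```

>>> servo_tool(
  increments=[
    {"translation": [0,1,0],"rotation": [0,0,0]},
    {"translation": [0,1,0],"rotation": [0,0,0]},
  ],
)

```text
time: 6.9
eef_pos: [0.5562, -0.0209, 0.0913]
tcp_rot: [1.0, -0.0, -0.0, -0.0]
contact_force: [-1.0, 0.5, -0.1]
finger_gap: 0.02
finger_force: 0.0
```

>>> servo_tool(
  increments=[
    {"translation": [0,1,0],"rotation": [0,0,0]},
    {"translation": [0,1,0],"rotation": [0,0,0]},
  ],
)

```text
time: 7.15
eef_pos: [0.5562, -0.0219, 0.0913]
tcp_rot: [1.0, -0.0, -0.0, -0.0]
contact_force: [-1.9, 0.8, 0.3]
finger_gap: 0.0202
finger_force: 0.4
```

>>> servo_tool(
  increments=[
    {"translation": [0,1,0],"rotation": [0,0,0]},
    {"translation": [0,1,0],"rotation": [0,0,0]},
  ],
)

```text
time: 7.4
eef_pos: [0.5561, -0.0229, 0.0913]
tcp_rot: [1.0, -0.0, -0.0, -0.0]
contact_force: [-0.8, 1.5, 0.7]
finger_gap: 0.0201
finger_force: 0.4
```

>>> servo_tool(
  increments=[
    {"translation": [0,1,0],"rotation": [0,0,0]},
    {"translation": [0,1,0],"rotation": [0,0,0]},
  ],
)

```text
time: 7.65
eef_pos: [0.5562, -0.0237, 0.0914]
tcp_rot: [1.0, -0.0, -0.0, -0.0]
contact_force: [-0.9, 4.1, 0.8]
finger_gap: 0.0201
finger_force: 2.0
```

>>> servo_tool(
  increments=[
    {"translation": [0,0.5,0],"rotation": [0,0,0]},
    {"translation": [0,1,0],"rotation": [0,0,0]},
  ],
)

```text
time: 7.9
eef_pos: [0.5563, -0.0248, 0.0914]
tcp_rot: [1.0, -0.0, 0.0, -0.0]
contact_force: [-1.3, 5.6, 3.5]
finger_gap: 0.0201
finger_force: 2.5
```

>>> servo_tool(
  increments=[
    {"translation": [0,-7,0],"rotation": [0,0,0]},
    {"translation": [0,-7,-50],"rotation": [0,0,0]},
    {"translation": [0,-7,-50],"rotation": [0,0,0]},
    {"translation": [0,-50,-50],"rotation": [0,0,0]},
    {"translation": [0,-89,-50],"rotation": [0,0,0]},
    {"translation": [0,-89,-50],"rotation": [0,0,0]},
    {"translation": [0,-89,0],"rotation": [0,0,0]},
    {"translation": [0,-89,0],"rotation": [0,0,0]},
  ],
)

```text
time: 8.9
eef_pos: [0.5538, 0.0636, 0.0886]
tcp_rot: [1.0, -0.0, -0.003, 0.0]
contact_force: [-0.1, -0.4, 1.0]
finger_gap: 0.0201
finger_force: 0.0
```

>>> servo_tool(
  increments=[
    {"translation": [0,-1,0],"rotation": [0,0,0]},
    {"translation": [0,-2,0],"rotation": [0,0,0]},
    {"translation": [0,-3,0],"rotation": [0,0,0]},
    {"translation": [0,-3,0],"rotation": [0,0,0]},
  ],
)

```text
time: 9.4
eef_pos: [0.5565, 0.0672, 0.0919]
tcp_rot: [1.0, -0.0, 0.0, -0.0]
contact_force: [0.6, 0.4, 0.3]
finger_gap: 0.0198
finger_force: 0.0
```

>>> servo_tool(
  increments=[
    {"translation": [0,-1,0],"rotation": [0,0,0]},
    {"translation": [0,-1,0],"rotation": [0,0,0]},
  ],
)

```text
time: 9.65
eef_pos: [0.5562, 0.0682, 0.0914]
tcp_rot: [1.0, -0.0, 0.0, 0.0]
contact_force: [-0.1, -0.4, 0.5]
finger_gap: 0.0202
finger_force: 0.0
```

>>> servo_tool(
  increments=[
    {"translation": [0,-1,0],"rotation": [0,0,0]},
    {"translation": [0,-1,0],"rotation": [0,0,0]},
  ],
)

```text
time: 9.9
eef_pos: [0.5562, 0.0692, 0.0912]
tcp_rot: [1.0, -0.0, -0.0, 0.0]
contact_force: [0.5, 0.4, 0.1]
finger_gap: 0.0202
finger_force: 0.0
```

>>> servo_tool(
  increments=[
    {"translation": [0,-1,0],"rotation": [0,0,0]},
    {"translation": [0,-1,0],"rotation": [0,0,0]},
  ],
)

```text
time: 10.15
eef_pos: [0.5561, 0.0702, 0.0912]
tcp_rot: [1.0, -0.0, -0.0, 0.0]
contact_force: [-0.2, -1.0, 0.9]
finger_gap: 0.0199
finger_force: 0.5
```

>>> servo_tool(
  increments=[
    {"translation": [0,-1,0],"rotation": [0,0,0]},
    {"translation": [0,-1,0],"rotation": [0,0,0]},
  ],
)

```text
time: 10.4
eef_pos: [0.5562, 0.0711, 0.0913]
tcp_rot: [1.0, -0.0, -0.0, 0.0]
contact_force: [-1.5, -2.8, 1.2]
finger_gap: 0.0204
finger_force: 1.5
```

>>> servo_tool(
  increments=[
    {"translation": [0,-1,0],"rotation": [0,0,0]},
    {"translation": [0,-1,0],"rotation": [0,0,0]},
  ],
)

```text
time: 10.65
eef_pos: [0.5563, 0.0722, 0.0914]
tcp_rot: [1.0, -0.0, 0.0, 0.0]
contact_force: [-0.6, -4.5, 2.1]
finger_gap: 0.0202
finger_force: 2.0
```

>>> servo_tool(
  increments=[
    {"translation": [0,4,0],"rotation": [0,0,0]},
    {"translation": [0,8,0],"rotation": [0,0,0]},
    {"translation": [0,10,0],"rotation": [0,0,0]},
    {"translation": [0,12,0],"rotation": [0,0,0]},
    {"translation": [0,12,0],"rotation": [0,0,0]},
  ],
)

```text
time: 11.28
eef_pos: [0.5563, 0.06, 0.0913]
tcp_rot: [1.0, -0.0, 0.0, -0.0]
contact_force: [0.2, 0.2, 0.9]
finger_gap: 0.0201
finger_force: 0.0
```

>>> servo_tool(
  increments=[
    {"translation": [0,1,0],"rotation": [0,0,0]},
    {"translation": [0,1,0],"rotation": [0,0,0]},
  ],
)

```text
time: 11.52
eef_pos: [0.5562, 0.0592, 0.0913]
tcp_rot: [1.0, -0.0, -0.0, -0.0]
contact_force: [0.0, -0.1, -0.7]
finger_gap: 0.0201
finger_force: 0.0
```

>>> servo_tool(
  increments=[
    {"translation": [0,1,0],"rotation": [0,0,0]},
    {"translation": [0,1,0],"rotation": [0,0,0]},
  ],
)

```text
time: 11.78
eef_pos: [0.5562, 0.0582, 0.0913]
tcp_rot: [1.0, -0.0, -0.0, -0.0]
contact_force: [0.4, 0.7, 0.3]
finger_gap: 0.0201
finger_force: 0.5
```

>>> servo_tool(
  increments=[
    {"translation": [0,1,0],"rotation": [0,0,0]},
    {"translation": [0,1,0],"rotation": [0,0,0]},
  ],
)

```text
time: 12.02
eef_pos: [0.5562, 0.0571, 0.0913]
tcp_rot: [1.0, -0.0, -0.0, -0.0]
contact_force: [-1.2, 1.1, 0.3]
finger_gap: 0.0202
finger_force: 0.6
```

>>> servo_tool(
  increments=[
    {"translation": [0,1,0],"rotation": [0,0,0]},
    {"translation": [0,1,0],"rotation": [0,0,0]},
  ],
)

```text
time: 12.28
eef_pos: [0.5562, 0.0563, 0.0913]
tcp_rot: [1.0, -0.0, -0.0, -0.0]
contact_force: [-1.4, 3.6, 2.1]
finger_gap: 0.0202
finger_force: 2.1
```

>>> servo_tool(
  increments=[
    {"translation": [0,1,0],"rotation": [0,0,0]},
    {"translation": [0,1,0],"rotation": [0,0,0]},
  ],
)

```text
time: 12.52
eef_pos: [0.5564, 0.0553, 0.0914]
tcp_rot: [1.0, -0.0, 0.0, -0.0]
contact_force: [-1.2, 4.4, 3.2]
finger_gap: 0.0201
finger_force: 2.6
```

The right and middle units both have only about 1–1.5 mm of free play. Next is the left unit.

>>> servo_tool(
  increments=[
    {"translation": [0,-7,0],"rotation": [0,0,0]},
    {"translation": [0,-7,-50],"rotation": [0,0,0]},
    {"translation": [0,-7,-50],"rotation": [0,0,0]},
    {"translation": [0,-50,-50],"rotation": [0,0,0]},
    {"translation": [0,-88,-50],"rotation": [0,0,0]},
    {"translation": [0,-88,-50],"rotation": [0,0,0]},
    {"translation": [0,-88,0],"rotation": [0,0,0]},
    {"translation": [0,-88,0],"rotation": [0,0,0]},
    {"translation": [0,-88,0],"rotation": [0,0,0]},
  ],
)

```text
time: 13.65
eef_pos: [0.5565, 0.1427, 0.0919]
tcp_rot: [1.0, -0.0, -0.0, 0.0]
contact_force: [0.2, -0.2, 0.3]
finger_gap: 0.0199
finger_force: 0.0
```

>>> servo_tool(
  increments=[
    {"translation": [0,-1,0],"rotation": [0,0,0]},
    {"translation": [0,-2,0],"rotation": [0,0,0]},
    {"translation": [0,-3,0],"rotation": [0,0,0]},
    {"translation": [0,-3,0],"rotation": [0,0,0]},
  ],
)

```text
time: 14.15
eef_pos: [0.5563, 0.1463, 0.0916]
tcp_rot: [1.0, -0.0, 0.0, -0.0]
contact_force: [0.1, 0.6, -0.2]
finger_gap: 0.0202
finger_force: 0.0
```

>>> servo_tool(
  increments=[
    {"translation": [0,-1,0],"rotation": [0,0,0]},
    {"translation": [0,-2,0],"rotation": [0,0,0]},
    {"translation": [0,-2,0],"rotation": [0,0,0]},
  ],
)

```text
time: 14.52
eef_pos: [0.5562, 0.1482, 0.0913]
tcp_rot: [1.0, -0.0, -0.0, 0.0]
contact_force: [-0.7, 1.3, -0.5]
finger_gap: 0.0198
finger_force: 0.0
```

>>> servo_tool(
  increments=[
    {"translation": [0,-1,0],"rotation": [0,0,0]},
    {"translation": [0,-1,0],"rotation": [0,0,0]},
  ],
)

```text
time: 14.78
eef_pos: [0.5562, 0.1492, 0.0913]
tcp_rot: [1.0, -0.0, -0.0, 0.0]
contact_force: [-0.3, 0.0, -0.9]
finger_gap: 0.0199
finger_force: 0.0
```

>>> servo_tool(
  increments=[
    {"translation": [0,-1,0],"rotation": [0,0,0]},
    {"translation": [0,-1,0],"rotation": [0,0,0]},
  ],
)

```text
time: 15.02
eef_pos: [0.5562, 0.1502, 0.0913]
tcp_rot: [1.0, -0.0, -0.0, -0.0]
contact_force: [0.1, -0.3, 1.0]
finger_gap: 0.0201
finger_force: 0.0
```

>>> servo_tool(
  increments=[
    {"translation": [0,-1,0],"rotation": [0,0,0]},
    {"translation": [0,-1,0],"rotation": [0,0,0]},
  ],
)

```text
time: 15.28
eef_pos: [0.5563, 0.1513, 0.0913]
tcp_rot: [1.0, -0.0, 0.0, -0.0]
contact_force: [-0.6, 0.1, -0.4]
finger_gap: 0.02
finger_force: 0.0
```

>>> servo_tool(
  increments=[
    {"translation": [0,-1,0],"rotation": [0,0,0]},
    {"translation": [0,-1,0],"rotation": [0,0,0]},
  ],
)

```text
time: 15.52
eef_pos: [0.5563, 0.1523, 0.0913]
tcp_rot: [1.0, -0.0, 0.0, -0.0]
contact_force: [0.2, -0.4, -0.2]
finger_gap: 0.0202
finger_force: 0.0
```

>>> servo_tool(
  increments=[
    {"translation": [0,-1,0],"rotation": [0,0,0]},
    {"translation": [0,-1,0],"rotation": [0,0,0]},
  ],
)

```text
time: 15.78
eef_pos: [0.5562, 0.1532, 0.0913]
tcp_rot: [1.0, -0.0, -0.0, 0.0]
contact_force: [-0.6, -0.8, 0.0]
finger_gap: 0.0203
finger_force: 0.4
```

>>> servo_tool(
  increments=[
    {"translation": [0,-1,0],"rotation": [0,0,0]},
    {"translation": [0,-1,0],"rotation": [0,0,0]},
  ],
)

```text
time: 16.02
eef_pos: [0.5562, 0.1541, 0.0913]
tcp_rot: [1.0, -0.0, -0.0, 0.0]
contact_force: [-0.6, -3.6, 1.0]
finger_gap: 0.0201
finger_force: 1.4
```

>>> servo_tool(
  increments=[
    {"translation": [0,-1,0],"rotation": [0,0,0]},
    {"translation": [0,-1,0],"rotation": [0,0,0]},
  ],
)

```text
time: 16.27
eef_pos: [0.5563, 0.1552, 0.0914]
tcp_rot: [1.0, -0.0, 0.0, 0.0]
contact_force: [-0.6, -3.6, 2.8]
finger_gap: 0.0201
finger_force: 1.7
```

>>> servo_tool(
  increments=[
    {"translation": [0,-1,0],"rotation": [0,0,0]},
    {"translation": [0,-1,0],"rotation": [0,0,0]},
  ],
)

```text
time: 16.52
eef_pos: [0.5563, 0.1562, 0.0913]
tcp_rot: [1.0, -0.0, 0.0, -0.0]
contact_force: [-0.2, -3.7, 2.4]
finger_gap: 0.02
finger_force: 1.8
```

>>> servo_tool(
  increments=[
    {"translation": [0,4,0],"rotation": [0,0,0]},
    {"translation": [0,8,0],"rotation": [0,0,0]},
    {"translation": [0,12,0],"rotation": [0,0,0]},
    {"translation": [0,14,0],"rotation": [0,0,0]},
    {"translation": [0,15,0],"rotation": [0,0,0]},
    {"translation": [0,16,0],"rotation": [0,0,0]},
  ],
)

```text
time: 17.27
eef_pos: [0.5562, 0.1402, 0.0913]
tcp_rot: [1.0, -0.0, -0.0, -0.0]
contact_force: [-0.5, 0.3, -1.1]
finger_gap: 0.0201
finger_force: 0.3
```

>>> servo_tool(
  increments=[
    {"translation": [0,1,0],"rotation": [0,0,0]},
    {"translation": [0,2,0],"rotation": [0,0,0]},
    {"translation": [0,2,0],"rotation": [0,0,0]},
  ],
)

```text
time: 17.65
eef_pos: [0.5563, 0.1381, 0.0913]
tcp_rot: [1.0, -0.0, 0.0, 0.0]
contact_force: [-0.8, 0.3, -0.2]
finger_gap: 0.0198
finger_force: 0.0
```

>>> servo_tool(
  increments=[
    {"translation": [0,1,0],"rotation": [0,0,0]},
    {"translation": [0,1,0],"rotation": [0,0,0]},
  ],
)

```text
time: 17.9
eef_pos: [0.5563, 0.1371, 0.0913]
tcp_rot: [1.0, -0.0, 0.0, 0.0]
contact_force: [0.1, 0.7, 0.2]
finger_gap: 0.0203
finger_force: 0.0
```

>>> servo_tool(
  increments=[
    {"translation": [0,1,0],"rotation": [0,0,0]},
    {"translation": [0,1,0],"rotation": [0,0,0]},
  ],
)

```text
time: 18.15
eef_pos: [0.5563, 0.1361, 0.0913]
tcp_rot: [1.0, -0.0, 0.0, -0.0]
contact_force: [-0.3, 0.6, -0.3]
finger_gap: 0.02
finger_force: 0.0
```

>>> servo_tool(
  increments=[
    {"translation": [0,1,0],"rotation": [0,0,0]},
    {"translation": [0,1,0],"rotation": [0,0,0]},
  ],
)

```text
time: 18.4
eef_pos: [0.5563, 0.1351, 0.0913]
tcp_rot: [1.0, -0.0, 0.0, -0.0]
contact_force: [-0.1, 0.8, 0.4]
finger_gap: 0.0201
finger_force: 0.3
```

>>> servo_tool(
  increments=[
    {"translation": [0,1,0],"rotation": [0,0,0]},
    {"translation": [0,1,0],"rotation": [0,0,0]},
  ],
)

```text
time: 18.65
eef_pos: [0.5563, 0.1341, 0.0913]
tcp_rot: [1.0, -0.0, 0.0, -0.0]
contact_force: [-0.2, 0.7, 0.8]
finger_gap: 0.0204
finger_force: 0.4
```

>>> servo_tool(
  increments=[
    {"translation": [0,1,0],"rotation": [0,0,0]},
    {"translation": [0,1,0],"rotation": [0,0,0]},
  ],
)

```text
time: 18.9
eef_pos: [0.5563, 0.1333, 0.0914]
tcp_rot: [1.0, -0.0, 0.0, -0.0]
contact_force: [0.4, 3.8, 1.9]
finger_gap: 0.0198
finger_force: 1.8
```

The left unit clearly gives about 6 mm more than the others, so it is the worn one, and it has been rocked to both ends. Next I grasp its shaft.

>>> servo_tool(
  increments=[
    {"translation": [0,-10,0],"rotation": [0,0,0]},
    {"translation": [0,-10,-50],"rotation": [0,0,0]},
    {"translation": [0,-10,-60],"rotation": [0,0,0]},
    {"translation": [57,-10,-60],"rotation": [0,0,0]},
    {"translation": [57,-10,-60],"rotation": [0,0,0]},
  ],
)

```text
time: 19.52
eef_pos: [0.6167, 0.1435, 0.1513]
tcp_rot: [1.0, -0.0, 0.002, -0.0]
contact_force: [-0.3, 0.4, 0.3]
finger_gap: 0.0199
finger_force: 0.0
```

>>> servo_tool(
  increments=[
    {"translation": [0,0,0],"rotation": [0,0,0]},
    {"translation": [0,0,0],"rotation": [0,0,0]},
    {"translation": [0,0,30],"rotation": [0,0,0]},
    {"translation": [0,0,59],"rotation": [0,0,0]},
    {"translation": [0,0,60],"rotation": [0,0,0]},
    {"translation": [0,0,60],"rotation": [0,0,0]},
  ],
  grip=0.06,
)

```text
time: 20.27
eef_pos: [0.6133, 0.1433, 0.0921]
tcp_rot: [1.0, -0.0, 0.0, -0.0]
contact_force: [-0.7, -0.2, -0.0]
finger_gap: 0.0403
finger_force: 0.0
```

```bash
python3 - <<'E'
from h import *
s=r.read_state();print(s["eef_pos"],s["contact_force"],s["finger_gap"])
c=r.camera("scene")
cv2.imwrite("pics/p2.png",cv2.resize(c["img"][150:260,220:340],None,fx=5,fy=5,interpolation=cv2.INTER_CUBIC))
E
```

```text
[0.61331008 0.1432766  0.09207658] [-0.69723068 -0.15516625 -0.02093796] 0.04032083430432408
```

View pics/p2.png

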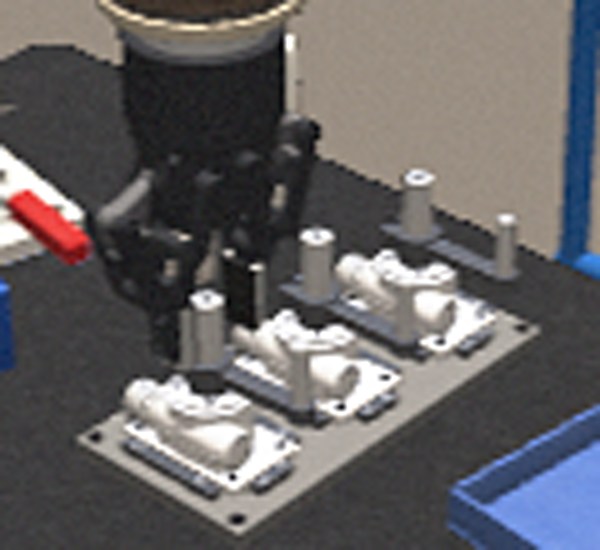

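Crop: the shaft (207,325) stands between the two fingers, (175,340) and (250,295). Closing.

>>> servo_tool(
  increments=[
    {"translation": [0,0,0],"rotation": [0,0,0]},
    {"translation": [0,0,0],"rotation": [0,0,0]},
    {"translation": [0,0,0],"rotation": [0,0,0]},
    {"translation": [0,0,0],"rotation": [0,0,0]},
  ],
  grip=1,
)

```text
time: 20.82
eef_pos: [0.6138, 0.1435, 0.0925]
tcp_rot: [1.0, -0.0, 0.001, -0.0]
contact_force: [-1.5, 2.0, 8.1]
finger_gap: 0.0142
finger_force: 58.5
```

>>> servo_tool(
  increments=[
    {"translation": [0,0,-3],"rotation": [0,0,0]},
    {"translation": [0,0,-6],"rotation": [0,0,0]},
    {"translation": [0,0,-10],"rotation": [0,0,0]},
    {"translation": [0,0,-10],"rotation": [0,0,0]},
  ],
)

```text
time: 21.32
eef_pos: [0.6132, 0.1431, 0.1016]
tcp_rot: [1.0, -0.0, 0.0, 0.0]
contact_force: [0.4, 0.1, -7.3]
finger_gap: 0.0145
finger_force: 58.7
```

>>> servo_tool(
  increments=[
    {"translation": [0,0,-30],"rotation": [0,0,0]},
    {"translation": [0,0,-70],"rotation": [0,0,0]},
    {"translation": [0,0,-105],"rotation": [0,0,0]},
    {"translation": [0,0,-110],"rotation": [0,0,0]},
    {"translation": [-15,10,-110],"rotation": [0,0,0.01]},
    {"translation": [-50,32,-110],"rotation": [0,0,0.03]},
    {"translation": [-90,58,-110],"rotation": [0,0,0.06]},
    {"translation": [-130,84,-110],"rotation": [0,0,0.08]},
    {"translation": [-160,104,-110],"rotation": [0,0,0.1]},
    {"translation": [-172,111,-110],"rotation": [0,0,0.112]},
    {"translation": [-172,111,-110],"rotation": [0,0,0.112]},
  ],
)

```text
time: 22.7
eef_pos: [0.4405, 0.0319, 0.2107]
tcp_rot: [0.998, -0.056, -0.001, 0.0]
contact_force: [1.4, 1.1, -6.6]
finger_gap: 0.0144
finger_force: 59.8
```

```bash
python3 - <<'E'
from h import *
s=r.read_state();print(s["eef_pos"],s["contact_force"],s["finger_gap"])
c=r.camera("top")
cv2.imwrite("pics/p3.png",cv2.resize(c["img"][180:330,250:375],None,fx=4,fy=4,interpolation=cv2.INTER_CUBIC))
E
```

```text
[0.44051757 0.03192238 0.21070807] [ 1.43288125  1.08144001 -6.61097358] 0.014397855218574031
```

View pics/p3.png

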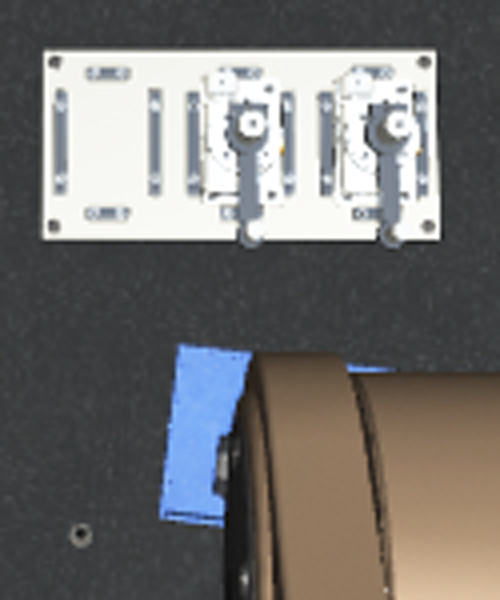

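The left nest is empty and the two sound units are seated (crop (245,145) and (385,145)); the tray is mostly hidden by the arm. Lowering in steps.

>>> servo_tool(
  increments=[
    {"translation": [-3,0,15],"rotation": [0,0,0]},
    {"translation": [-3,0,45],"rotation": [0,0,0]},
    {"translation": [-3,0,75],"rotation": [0,0,0]},
    {"translation": [-3,0,98],"rotation": [0,0,0]},
    {"translation": [-3,0,110],"rotation": [0,0,0]},
    {"translation": [-3,0,116],"rotation": [0,0,0]},
    {"translation": [-3,0,117],"rotation": [0,0,0]},
    {"translation": [-3,0,117],"rotation": [0,0,0]},
  ],
)

```text
time: 23.75
eef_pos: [0.4387, 0.0325, 0.0948]
tcp_rot: [0.998, -0.056, 0.0, -0.0]
contact_force: [-0.8, 0.1, -7.4]
finger_gap: 0.0137
finger_force: 59.7
```

>>> servo_tool(
  increments=[
    {"translation": [0,0,1],"rotation": [0,0,0]},
    {"translation": [0,0,2],"rotation": [0,0,0]},
    {"translation": [0,0,3],"rotation": [0,0,0]},
    {"translation": [0,0,4],"rotation": [0,0,0]},
    {"translation": [0,0,5],"rotation": [0,0,0]},
    {"translation": [0,0,5],"rotation": [0,0,0]},
    {"translation": [0,0,5],"rotation": [0,0,0]},
  ],
)

```text
time: 24.62
eef_pos: [0.4382, 0.0325, 0.0893]
tcp_rot: [0.998, -0.056, -0.0, 0.0]
contact_force: [-0.8, 0.8, -7.6]
finger_gap: 0.0137
finger_force: 59.7
```

Still hanging free (−7.6 N). About 5–6 mm to go.

>>> servo_tool(
  increments=[
    {"translation": [0,0,1],"rotation": [0,0,0]},
    {"translation": [0,0,2],"rotation": [0,0,0]},
    {"translation": [0,0,3],"rotation": [0,0,0]},
    {"translation": [0,0,4],"rotation": [0,0,0]},
    {"translation": [0,0,4],"rotation": [0,0,0]},
  ],
)

```text
time: 25.25
eef_pos: [0.4382, 0.0325, 0.0852]
tcp_rot: [0.998, -0.056, -0.0, 0.0]
contact_force: [-0.2, 0.4, -7.7]
finger_gap: 0.0144
finger_force: 59.7
```

>>> servo_tool(
  increments=[
    {"translation": [0,0,0.5],"rotation": [0,0,0]},
    {"translation": [0,0,1],"rotation": [0,0,0]},
    {"translation": [0,0,1],"rotation": [0,0,0]},
  ],
)

```text
time: 25.62
eef_pos: [0.4382, 0.0325, 0.0843]
tcp_rot: [0.998, -0.056, -0.0, 0.0]
contact_force: [0.1, -1.3, -7.4]
finger_gap: 0.014
finger_force: 59.7
```

>>> servo_tool(
  increments=[
    {"translation": [0,0,0.5],"rotation": [0,0,0]},
    {"translation": [0,0,1],"rotation": [0,0,0]},
    {"translation": [0,0,1],"rotation": [0,0,0]},
  ],
)

```text
time: 26.0
eef_pos: [0.4382, 0.0325, 0.0835]
tcp_rot: [0.998, -0.056, 0.0, -0.0]
contact_force: [-3.2, -0.2, 2.9]
finger_gap: 0.0139
finger_force: 61.0
```

>>> servo_tool(
  increments=[
    {"translation": [0,0,0.3],"rotation": [0,0,0]},
    {"translation": [0,0,0.5],"rotation": [0,0,0]},
    {"translation": [0,0,0.5],"rotation": [0,0,0]},
  ],
)

```text
time: 26.38
eef_pos: [0.4382, 0.0326, 0.0834]
tcp_rot: [0.998, -0.056, 0.0, -0.0]
contact_force: [-5.9, 0.8, 18.0]
finger_gap: 0.0144
finger_force: 62.7
```

Touched down at the expected height. Easing off, releasing and rising.

>>> servo_tool(
  increments=[
    {"translation": [0,0,-0.6],"rotation": [0,0,0]},
    {"translation": [0,0,-0.6],"rotation": [0,0,0]},
  ],
)

```text
time: 26.62
eef_pos: [0.4382, 0.0325, 0.0835]
tcp_rot: [0.998, -0.056, -0.0, -0.0]
contact_force: [-3.1, 1.9, 5.3]
finger_gap: 0.0139
finger_force: 61.0
```

>>> servo_tool(
  increments=[
    {"translation": [0,0,0],"rotation": [0,0,0]},
    {"translation": [0,0,0],"rotation": [0,0,0]},
    {"translation": [0,0,0],"rotation": [0,0,0]},
    {"translation": [0,0,-5],"rotation": [0,0,0]},
    {"translation": [0,0,-30],"rotation": [0,0,0]},
    {"translation": [0,0,-80],"rotation": [0,0,0]},
    {"translation": [0,0,-140],"rotation": [0,0,0]},
    {"translation": [0,0,-200],"rotation": [0,0,0]},
    {"translation": [0,0,-260],"rotation": [0,0,0]},
    {"translation": [0,0,-260],"rotation": [0,0,0]},
  ],
  grip=0.06,
)

```text
time: 27.88
eef_pos: [0.4401, 0.0325, 0.3481]
tcp_rot: [0.998, -0.056, 0.004, -0.0]
contact_force: [0.3, -0.1, -0.3]
finger_gap: 0.0397
finger_force: 0.0
```

```bash
python3 - <<'E'
from h import *
s=r.read_state();print(s["eef_pos"],s["contact_force"],s["finger_gap"])
c=r.camera("scene")
cv2.imwrite("pics/p4.png",cv2.resize(c["img"][170:290,225:395],None,fx=4.5,fy=4.5,interpolation=cv2.INTER_CUBIC))
E
```

```text
[0.44012347 0.03253372 0.34805964] [ 0.32476585 -0.08749212 -0.27825756] 0.039688282540307714
```

View pics/p4.png

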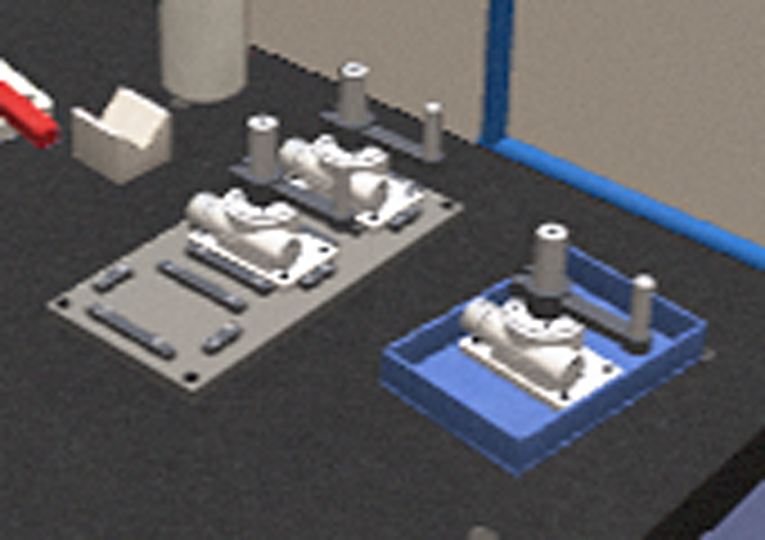

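The worn unit stands upright in the middle of the tray (crop (545,350)). The other two are seated in their nests and the bystanders haven't moved.

```bash
python3 -c "
from rig import r
print(r.close_job())"
```

```text
the job is handed in; nothing more can be done
None
```

I rocked all three crank pins, found the left-hand unit worn (about 6 mm more play than the other two), set it down upright near the middle of the blue tray and handed the job in; the verdict was not shown.

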